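# Hold a jelly sample cell in the lamp beam for a clarity check

### The arm

A 6-joint arm with a two-finger parallel gripper is mounted at the origin on a cart in front of the work surface, level with it; the furniture and walls round the work are solid. World frame = base frame: x ahead of the robot, y to its left, z up, the work surface at z = 0. Lengths are in mm, angles in degrees, forces in N, time in s.
With the tool pointing down it reaches from about 300 to 775 mm from the base axis. Payload 14.6 kg.
Tool frame: the origin (TCP) lies at the very end of the fingers, on their centre line; the grasp point (between the pads) lies 19 mm behind it (arm.grasp_offset is the distance from the TCP to the grasp point, in mm); z points along the fingers, y is the line along which they close (so a half turn about z gives the same grasp; the last joint's range is limited). The gripper opens to 94 mm and grips with 3 to 60 N. Pads are 16 mm wide; open, the fingers measure 119 mm over their backs; the gripper's body (75 mm by 177 mm) begins 78 mm behind the grasp point.
Start: joints at [-69.649, 17.183, 87.147, -0, 75.671, -3.816], TCP at [225.164, -501.787, 205.446] pointing down, gripper open.
Joint ranges: [-173.82, 173.82], [-45.26, 126.66], [13.44, 144.39], [-59.66, 239.66], [0, 175.72], [-146.38, 146.38]. Speed limits (degrees/s): [127.2, 127.2, 147.25, 180, 180, 180].

### API

Orientations are given as [roll, pitch, yaw] about the fixed x, y, z axes, in that order (R = Rz(yaw) Ry(pitch) Rx(roll)).
In Python, from bench import arm gives the robot as it stands.
- The arm moves only by the tool apply_moves, never from a script. Its argument "motion" is a list of rows, each an object with "translation": the shift along the tool's x, y, z in units of 40 mm (1.0 is 40 mm), a list of three; "turn": the turn about the tool's z in units of 6 degrees (1.0 is 6 degrees); "fingers": the opening, from -1 (shut) to 1 (fully open). In form: [{"translation": [dx, dy, dz], "turn": turn, "fingers": fingers}, ...]. A call has 1 to 12 rows; each row is the pose to reach, as a shift and turn from the pose commanded when the call began, along the tool's axes at that moment; what a row does not reach only later rows make up. A row lasts 1/12 s, in which the tool goes at most 41.7 mm and 7.16 degrees, less where a joint would pass 70% of its speed; a pose out of reach is approached as far as the arm can. A call with a gripper value outside its range is refused whole. The fingers move at their own pace and stop on an object; "grip_force" is the grip in N (left out, the last holds). Time passes only in rows, so rows that repeat a pose let the fingers close. It gives the time, the measured TCP pose, the force, the opening and the grip force at its end, in the units of the state.
- arm.sense(): the state, without advancing time (a new reading comes with each control period).
- arm.snapshot(name): name is "scene" or "top" or "wrist"; returns (picture, depth): 384x512x3 uint8, red, green, blue; 384x512 float32, mm along the optical axis (not along the pixel's ray), 0 where there is no reading.
- arm.camera_params(name): a dict with "fx", "fy", "cx", "cy" (pixels), "world_from_camera" (4x4, takes a point from camera to world coordinates). Camera axes: x right, y down, z forward; pixel columns grow to the right and rows downward; lengths in mm; the calibration is good to about 2 mm. A picture is of the moment at which its call begins: read the wrist's pose just before it. camera_params takes no time and is no camera call; for the wrist camera it gives the pose at the moment of the call.
- arm.job_done(): hands the job in; it is judged then, once.
The state is a dict: "time": time; "joint_positions": joint angles; "dq": joint speeds; "effort": joint torques, N m; "position": TCP position; "orientation": TCP orientation; "force": force on the tool from outside, world axes, zero at the start; "moment": the same for the moment, N m; "grip_width": finger opening in mm; "grasp_force": force on a finger pad.
Only numpy, scipy, OpenCV 4.12 (cv2) and the standard library are available. Lean on these libraries where they do the work, as an engineer would, in place of code of your own. Each camera call takes 0.05 s, during which the arm holds its last target. There are 200 camera calls.

### The job

Check the amber jelly for clarity: swing the lamp arm of the clarity stand fully in against its stop, so that its beam shines at the white screen, then take the amber cell out of the rack by its two frosted faces only (never touch its clear windows or its cap) and hold it still and upright in the beam, midway between lamp and screen, with the beam passing squarely through the middle of its two windows. Finish while still holding it there, touching nothing of the stand, with the lamp still fully in; leave the other two cells in the rack and the things round about where they are.

Things in the scene. Friction and masses are not known exactly. Their poses are not given: they have to be found in the camera images.
- clarity_stand: grey-based stand, fixed. Origin on the worktop under the beam; its y runs along the beam from screen (-y) to lamp (+y), x points back towards the hinge post, z up. Base 14 mm high: rail 70 mm wide along y from -120 to 130 mm, 70 mm foot back to x = 170 at y = 85. White 64 mm square screen in a black 76 mm frame, face at y = -86, centred on the beam, top 153 mm above the worktop
- beam_mid (a point): point on the beam axis, 115 mm above the worktop, midway between the lamp's lens and the screen (the gap is 131 mm long). At stand x = 0, y = -20 mm; axes as the stand's. The beam is 8 mm across
- lamp_hinge (a point): vertical hinge axis of the lamp arm, at beam height (115 mm), on the stand at x = 120, y = 85 mm
- lamp_arm (a joint): angle of the lamp arm, rad: 0 = fully in against its stop (lamp on the beam line, arm along the stand's -x from the hinge), growing up to 1.5 as it swings out, clockwise seen from above, away from the screen. It stays where it is left; friction 0.10 Nm (about 1 N at the pin)
- lamp_pin (a point): centre of the TOP of the upright round orange pin, 14 mm across, by which the arm is swung; 120 mm from the hinge axis, 167 mm above the worktop. The pin stands free from 136 mm up to there. Under it the lamp head, a dark cylinder 80 mm long and 38 mm across at beam height, lies across the arm's end; a 13 mm tube joins it to the hinge
- cell_rack: beech rack block, 184 x 62 x 26 mm, fixed, with three pockets 20 mm deep in a row along its x, 56 mm apart (floor 6 mm above the worktop, 1 mm clearance a side). Origin under its centre. Cells stand in it with windows facing along the row and frosted faces looking out to the long sides (+y and -y)
- amber_cell: the wanted cell, in any of the pockets: sealed square glass cell of amber set jelly, 30 x 30 x 74 mm, 0.12 kg. Origin: centre of underside; z up. White frosted faces at y = +-15 mm, 30 mm wide, up to 66 mm; clear windows 22 mm wide at x = +-15.5 mm, 3 to 65 mm up, amber seen through them; amber cap 23 x 23 mm from 66 to 74 mm, set back 3.5 mm from the frosted faces
- amber_mid (a point): middle of the amber cell and of its windows, 34 mm above its underside; axes as the cell's
- amber_windows: the two clear windows of the amber cell (not to be touched); origin and axes as the cell's
- amber_cap: the cap of the amber cell (not to be touched); origin and axes as the cell's
- green_cell: sealed square sample cell of green set jelly, 30 x 30 mm and 74 mm tall, about 0.12 kg. Origin: centre of its underside; z up, x through the clear windows, y through the frosted faces. To be left in the rack
- red_cell: sealed square sample cell of dark red set jelly, 30 x 30 mm and 74 mm tall, about 0.12 kg. Origin: centre of its underside; z up, x through the clear windows, y through the frosted faces. To be left in the rack
- espresso_cup: small striped cup with a handle, 60 mm wide (83 with handle), 49 mm tall, loose bystander; origin under its centre
- lemon: lemon, 75 x 58 x 59 mm, loose bystander; origin under its centre
- teaspoon: steel teaspoon lying flat, 130 x 27 x 11 mm, loose bystander; origin under its centre

How it is judged (in metres and radians):
On the way, in this order (a step that is already met when the one before it is completed fails the run):
1. the lamp arm is swung fully in against its stop (value of joint lamp_arm below 0.05 rad), for 0.2 s.
2. the amber cell is lifted clear of the rack (height (world z) of amber_cell above 0.04 m and value of joint lamp_arm below 0.05 rad), for 0.2 s.
At the end, for the whole second after the job is handed in: Lamp within 0.05 rad of its stop; amber cell's middle within 7 mm sideways, 12 mm in height of the beam and 35 mm of midway; upright (0.12 rad), windows square (0.15 rad), still (20 mm/s), held by the fingers; cell and robot clear of the stand; green and red cells in place (15 mm), upright (value of joint lamp_arm below 0.05 rad and x of amber_mid in the frame of beam_mid between -0.007 and 0.007 m and y of amber_mid in the frame of beam_mid between -0.035 and 0.035 m and z of amber_mid in the frame of beam_mid between -0.012 and 0.012 m and angle between each of amber_cell, green_cell, red_cell's own z axis and vertical below 0.12 rad and angle between the x axis of amber_cell and the y axis of clarity_stand, either way round below 0.15 rad and linear speed of amber_cell below 0.02 m/s and contact force between the fingers and amber_cell above 1 N and contact force between each of amber_cell, the fingers, the arm and clarity_stand below 0.1 N and distance of each of green_cell, red_cell from where it was at the start of the episode below 0.015 m); the arm keeps its last pose, push and grip.
It fails at once if the fingers touch a clear window or the cap of the amber cell (contact force between the fingers and amber_windows above 0.5 N or contact force between the fingers and amber_cap above 0.5 N).
It fails at once if the green or red cell is lifted out or knocked over (distance of any of green_cell, red_cell from where it was at the start of the episode above 0.02 m or angle between any of green_cell, red_cell's own z axis and vertical above 0.3 rad).
It fails at once if the cup, lemon or teaspoon is displaced by more than 40 mm (distance of any of espresso_cup, lemon, teaspoon from where it was at the start of the episode above 0.04 m).
It also fails if it takes over 54 s, if anything falls off the work surface, if the arm or the gripper's body presses on something with over 40 N, if the wrist force passes 120 N, or if a joint passes its speed limit or range.

## Working session

There is one attempt and no reset: what is moved stays moved. The work goes in short steps, Python scripts to look and compute and a tool call to move; the robot and the scene stay as the last step left them, time stands still between calls to the robot, and variables do not carry over. Pictures are saved under pics/ and viewed, at most 10 in all, crops included, and the job is handed in when it is done.

Besides the shell and the picture viewer there is one more tool, called after "Emit:" as name(argument=value, ...), one argument or row to a line, values as JSON. apply_moves: Moves the arm, as the interface text tells. Its arguments: {"type":"object","properties":{"motion":{"type":"array","items":{"type":"object","properties":{"translation":{"type":"array","items":{"type":"number"}},"turn":{"type":"number"},"fingers":{"type":"number"}}}},"grip_force":{"type":"number"}},"required":["motion"]}

```bash
mkdir -p pics
cat > h.py <<'E'
import numpy as np, cv2
from bench import arm
def snap(n,f):
    P=arm.camera_params(n); im,d=arm.snapshot(n); cv2.imwrite('pics/'+f+'.png',im[:,:,::-1]); np.savez('pics/'+f+'.npz',im=im,d=d,T=P['world_from_camera'],K=[P[k] for k in('fx','fy','cx','cy')])
    return im,d,P
def load(f):
    z=np.load('pics/'+f+'.npz'); return z['im'],z['d'],z['T'],z['K']
def cloud(d,T,K):
    v,u=np.mgrid[:d.shape[0],:d.shape[1]]
    p=np.stack([(u-K[2])/K[0]*d,(v-K[3])/K[1]*d,d],-1)
    return p@T[:3,:3].T+T[:3,3]
E
python3 - <<'E'
from h import *
a,_,_=snap('scene','s0');b,_,_=snap('top','t0')
print(arm.sense()); print(arm.camera_params('top'));print(arm.camera_params('scene'))
E
```

```text
{'time': 0.1, 'joint_positions': array([-6.96497489e+01,  1.72139251e+01,  8.71751346e+01,  1.59480692e-04,
        7.56712333e+01, -3.81691800e+00]), 'dq': array([ 0.05579718, -0.088011  , -0.11856336, -0.05036677, -0.03239782,
        0.0367912 ]), 'effort': array([ 1.46300295e-04, -5.32647407e+01, -3.53288949e+01,  7.08285207e-02,
        2.34139472e-02, -9.25436461e-05]), 'position': array([ 225.07945689, -501.58497795,  204.94078041]), 'orientation': array([-1.79939851e+02, -4.16774757e-03,  2.41671273e+01]), 'force': array([0.5360888 , 0.62710325, 0.23362795]), 'moment': array([ 0.03116459, -0.02527366, -0.01240298]), 'grasp_force': 0.0, 'grip_width': 93.90822868242368}
{'fx': 494.58742054727327, 'fy': 494.58742054727327, 'cx': 250.96878686785954, 'cy': 183.5127202892575, 'world_from_camera': array([[ 1.64771175e-02, -9.97413129e-01,  6.99682385e-02,
         4.23887059e+02],
       [-9.99747415e-01, -1.53650977e-02,  1.64018061e-02,
        -8.21817797e+01],
       [-1.52843079e-02, -7.02208200e-02, -9.97414370e-01,
         1.68959833e+03],
       [ 0.00000000e+00,  0.00000000e+00,  0.00000000e+00,
         1.00000000e+00]])}
{'fx': 498.9045714825397, 'fy': 498.9045714825397, 'cx': 252.30172630866468, 'cy': 189.66477900163045, 'world_from_camera': array([[ 8.86963325e-01, -2.24226402e-01,  4.03755595e-01,
        -7.75078560e+01],
       [-4.61764764e-01, -4.14791608e-01,  7.84041596e-01,
        -1.25423330e+03],
       [-8.32839323e-03, -8.81856248e-01, -4.71444796e-01,
         8.16035321e+02],
       [ 0.00000000e+00,  0.00000000e+00,  0.00000000e+00,
         1.00000000e+00]])}
```

View pics/s0.png

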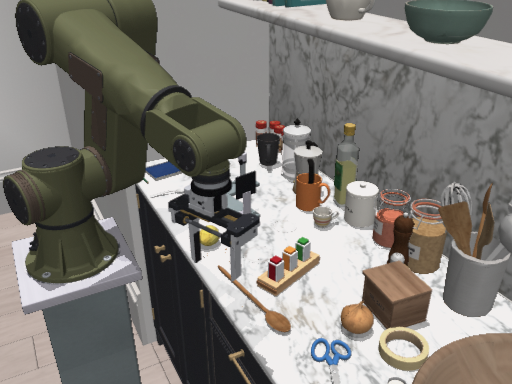

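View pics/t0.png

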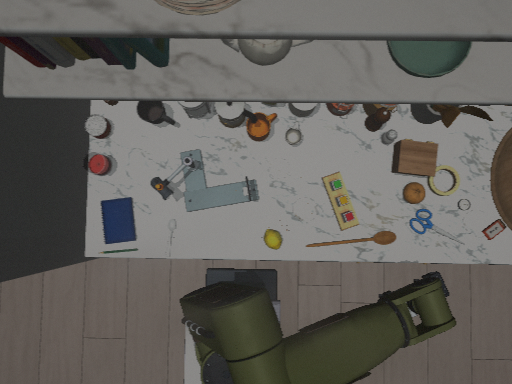

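The top view shows the stand at left (rail about (185,200)–(255,188), hinge (188,160), orange pin (156,184)). It also shows the rack at (341,200), with green, amber and red cells from back to front, the lemon (273,239), the spoon (172,235) and the cup (293,136).

Run:
```python
from h import *
im,d,T,K=load('t0'); C=cloud(d,T,K)
hsv=cv2.cvtColor(im,cv2.COLOR_RGB2HSV)
z=C[...,2]
roi=np.zeros(z.shape,bool); roi[145:215,145:265]=1
print('table z',np.median(z[150:250,270:285]))
base=roi&(hsv[...,1]>35)&(hsv[...,0]>80)&(hsv[...,0]<120)&(z<24)&(z>4)
cs,_=cv2.findContours(base.astype('uint8'),cv2.RETR_EXTERNAL,cv2.CHAIN_APPROX_NONE)
c=max(cs,key=cv2.contourArea); print('base z',np.median(z[base]),cv2.contourArea(c))
print(cv2.approxPolyDP(c,3,True)[:,0].tolist())
def px(mask,name):
    n,l,s,ce=cv2.connectedComponentsWithStats(mask.astype('uint8'))
    for i in range(1,n):
        if s[i,4]>5: print(name,ce[i].round(1),s[i],np.median(C[l==i],0).round(1))
sat=hsv[...,1]>140; h=hsv[...,0]; r2=np.zeros_like(roi); r2[165:235,320:362]=1
r3=np.zeros_like(roi); r3[165:205,145:180]=1
px(r3&(hsv[...,1]>150)&(h<25)&(hsv[...,2]>120),'pin')
px(r2&sat&(h>45)&(h<90),'green');px(r2&sat&(h>=10)&(h<24)&(z>50),'amber');px(r2&sat&((h<6)|(h>170)),'red')
px(r2&(z>18)&(z<35),'rack')
px(roi&(z>100),'high')
a=cv2.resize(im[140:260,140:365],None,fx=3.5,fy=3.5,interpolation=cv2.INTER_CUBIC)[:,:,::-1]
cv2.imwrite('pics/t0c.png',a)
```

```text
table z 0.5855269019400566
base z 14.391573637662873 0.0
[[191, 205]]
pin [157. 186.] [156 185   3   3   9] [518.5 233.9 165.8]
green [337.1 183.6] [334 181   7   7  33] [ 540.1 -335.5   79.3]
amber [343.2 199.5] [340 196   7   8  39] [ 488.  -356.2   79.5]
red [349. 216.] [346 213   7   7  39] [ 436.3 -375.    79.4]
rack [339.3 200.8] [322 172  37  58 699] [ 483.7 -351.5   25.4]
high [168.8 179.5] [150 156  44  44 474] [534.5 212.8 127. ]
high [247.2 188. ] [245 176   6  25  60] [518.  -44.8 151.7]
```

View pics/t0c.png

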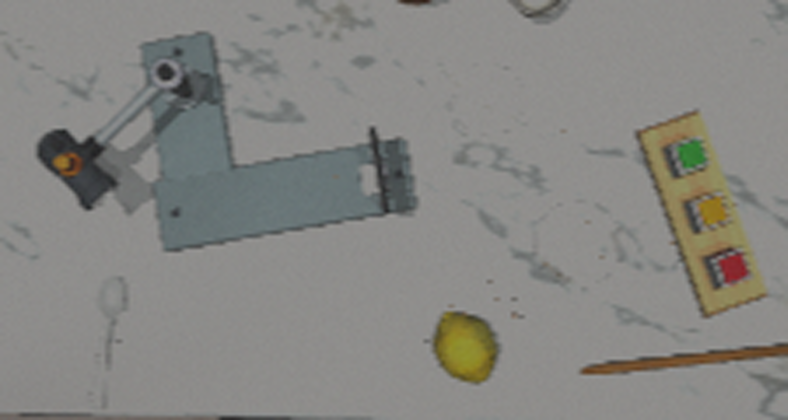

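The crop shows the lamp swung out about 50°, the hinge post at (167,72), the pin at (66,162) and the amber cell in the middle pocket. Next I'll get the wrist camera's offset and first estimates from depth.

Run:
```python
from h import *
from scipy.spatial.transform import Rotation as R
s=arm.sense(); P=arm.camera_params('wrist')
Rt=R.from_euler('xyz',s['orientation'],degrees=True).as_matrix(); T=P['world_from_camera']
print('cam in tool',Rt.T@(T[:3,3]-s['position'])); print((Rt.T@T[:3,:3]).round(3),P['fx'])
im,d,T,K=load('t0'); C=cloud(d,T,K); z=C[...,2]
roi=np.zeros(z.shape,bool); roi[145:215,145:265]=1
b=roi&(z>9)&(z<20); print('base n',b.sum(),np.median(z[b]))
# per-column front edge of rail
e=[]
for c in range(190,250):
    r=np.where(b[:,c])[0]
    if len(r): e.append(C[r.max(),c,:2])
e=np.array(e); p=np.polyfit(e[:,1],e[:,0],1); print('front edge dx/dy',p,'yaw',np.degrees(np.arctan(-p[0])))
scr=roi&(z>140)&(np.arange(512)>235)[None]; print('screen top',C[scr].mean(0), scr.sum()); q=C[scr][:,:2]; print(q.min(0),q.max(0))
print('hinge top depth', C[156:166,183:193][...,2].round(0).astype(int).max(), np.median(C[159:162,186:189].reshape(-1,3),0))
```

```text
cam in tool [  71.70666384   -1.15290566 -180.21989356]
[[ 0.    -0.968 -0.249]
 [ 1.     0.001 -0.   ]
 [ 0.001 -0.249  0.968]] 273.45084057291655
base n 1740 13.958079918330327
front edge dx/dy [-1.96984572e-01  4.75839266e+02] yaw 11.143710323298198
screen top [506.11488817 -49.7841255  340.78214746] 65
[423.88705933 -82.1817797 ] [554.84605866 -37.92162204]
hinge top depth 1690 [603.63847401 146.21418501 138.54583946]
```

Emit:
apply_moves(
  motion=[
    {"translation": [6,-1.46,-0.9],"turn": 0.56,"fingers": 0},
    {"translation": [6,-1.46,-0.9],"turn": 0.56,"fingers": 0},
    {"translation": [6,-1.46,-0.9],"turn": 0.56,"fingers": 0},
    {"translation": [6,-1.46,-0.9],"turn": 0.56,"fingers": 0},
    {"translation": [6,-1.46,-0.9],"turn": 0.56,"fingers": 0},
    {"translation": [6,-1.46,-0.9],"turn": 0.56,"fingers": 0},
    {"translation": [6,-1.46,-0.9],"turn": 0.56,"fingers": 0},
    {"translation": [6,-1.46,-0.9],"turn": 0.56,"fingers": 0},
    {"translation": [6,-1.46,-0.9],"turn": 0.56,"fingers": 0},
    {"translation": [6,-1.46,-0.9],"turn": 0.56,"fingers": 0},
  ],
)

```text
time: 0.93
position: [419.3, -350.9, 241.0]
orientation: [-180.0, 0.0, 20.7]
force: [-0.1, -0.3, 0.2]
grip_width: 47.0
grasp_force: 0.0
```

Run:
```python
from h import *
s=arm.sense();print(s['position'],s['orientation']);snap('wrist','w1')
```

```text
[ 419.2966885  -350.9183888   241.01796281] [-1.79959180e+02  3.14249843e-02  2.07330722e+01]
```

View pics/w1.png

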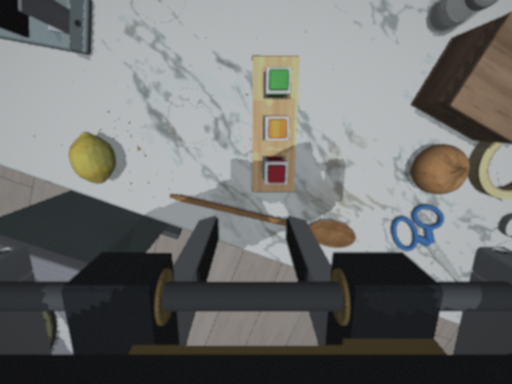

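The wrist view shows the rack nearly upright in the picture, with the amber cap at (277,128), green at (278,80) and red at (276,172).

Emit:
apply_moves(
  motion=[
    {"translation": [5.7,-10.7,0],"turn": 1.8,"fingers": 0},
    {"translation": [5.7,-10.7,0],"turn": 1.8,"fingers": 0},
    {"translation": [5.7,-10.7,0],"turn": 1.8,"fingers": 0},
    {"translation": [5.7,-10.7,0],"turn": 1.8,"fingers": 0},
    {"translation": [5.7,-10.7,0],"turn": 1.8,"fingers": 0},
    {"translation": [5.7,-10.7,0],"turn": 1.8,"fingers": 0},
    {"translation": [5.7,-10.7,0],"turn": 1.8,"fingers": 0},
    {"translation": [5.7,-10.7,0],"turn": 1.8,"fingers": 0},
    {"translation": [5.7,-10.7,0],"turn": 1.8,"fingers": 0},
    {"translation": [5.7,-10.7,0],"turn": 1.8,"fingers": 0},
    {"translation": [5.7,-10.7,0],"turn": 1.8,"fingers": 0},
    {"translation": [5.7,-10.7,0],"turn": 1.8,"fingers": 0},
  ],
)

```text
time: 1.98
position: [481.2, 132.9, 241.4]
orientation: [-180.0, -0.0, 10.0]
force: [0.4, -0.5, -0.3]
grip_width: 47.0
grasp_force: 0.0
```

Run:
```python
from h import *
s=arm.sense();print(s['position'],s['orientation']);snap('wrist','w2')
def comps(f,mask,C,name,mn=30):
    n,l,st,ce=cv2.connectedComponentsWithStats(mask.astype('uint8'))
    for i in range(1,n):
        if st[i,4]>mn: print(name,ce[i].round(1),st[i],C[l==i].mean(0).round(1))
im,d,T,K=load('w1'); C=cloud(d,T,K); z=C[...,2]; hsv=cv2.cvtColor(im,cv2.COLOR_RGB2HSV); h=hsv[...,0]
roi=np.zeros(z.shape,bool); roi[45:200,245:305]=1; sat=hsv[...,1]>140
m=roi&(z>70)
comps('w1',m&sat&(h>45)&(h<90),C,'g');comps('w1',m&sat&(h>=8)&(h<24),C,'a');comps('w1',m&sat&((h<6)|(h>170)),C,'r')
m=roi&(z>20)&(z<32); comps('w1',m,C,'rack')
fill=(roi&(z>20)); q=C[fill][:,:2]
e=[]; e2=[]
for r in range(60,188):
    c=np.where(roi[r]&(z[r]>20)&(z[r]<32))[0]
    if len(c): e.append(C[r,c.min(),:2]); e2.append(C[r,c.max(),:2])
for E_ in (e,e2):
    E_=np.array(E_); k=np.polyfit(E_[:,0],E_[:,1],1); print('rack edge ang',np.degrees(np.arctan(k[0])),k)
```

```text
[481.2426203  132.91032628 241.4380679 ] [-1.79984677e+02 -7.08897441e-03  9.98943126e+00]
a [277.5 128.3] [270 120  16  17 259] [ 489.5 -355.9   82.4]
r [276.1 173.2] [269 166  15  16 230] [ 437.9 -374.9   82.4]
rack [272.7 122. ] [ 252   56   47  136 3814] [ 493.9 -352.2   27.1]
rack edge ang 20.76528485021855 [ 3.79171203e-01 -5.08563723e+02]
rack edge ang 20.51753740904962 [ 3.74233593e-01 -5.70981691e+02]
```

View pics/w2.png

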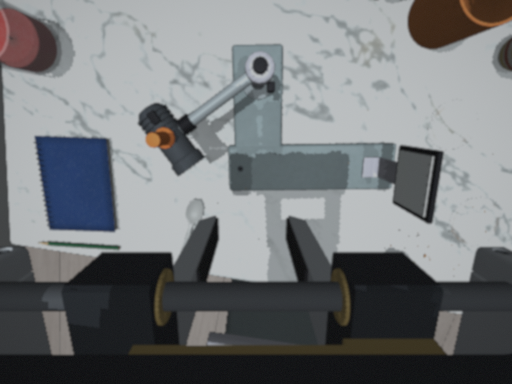

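The wrist view shows the pin at (160,138), hinge top (260,66), rail edges near rows 144 and 188, and the screen at about (420,182).

Run:
```python
from h import *
im,d,T,K=load('w2'); C=cloud(d,T,K); z=C[...,2]; hsv=cv2.cvtColor(im,cv2.COLOR_RGB2HSV); h=hsv[...,0]
roi=np.zeros(z.shape,bool); roi[110:175,130:200]=1
m=roi&(h<20)&(hsv[...,1]>150)&(z>155); print('pin top',C[m].mean(0),m.sum(),C[m].min(0),C[m].max(0))
b=(z>8)&(z<20)
lo=[];up=[]
for c in range(290,352):
    r=np.where(b[135:200,c])[0]+135
    lo.append(C[r.max(),c]);up.append(C[r.min(),c])
for c in range(240,290):
    r=np.where(b[135:200,c])[0]+135; lo.append(C[r.max(),c])
lo,up=np.array(lo),np.array(up)
for E_ in(lo,up):
    k=np.polyfit(E_[:,1],E_[:,0],1);print('edge yaw',np.degrees(np.arctan(-k[0])),k,np.median(E_[:,2]))
# foot sides
L=[];Rr=[]
for r in list(range(80,135)):
    c=np.where(b[r,225:290])[0]+225
    if r>95 : L.append(C[r,c.min()])
    Rr.append(C[r,c.max()])
for E_ in(L,Rr):
    E_=np.array(E_);k=np.polyfit(E_[:,0],E_[:,1],1);print('foot ang',np.degrees(np.arctan(k[0])),k)
hr=C[50:80,245:275]; mm=(hr[...,2]>100); print('hinge',hr[mm].mean(0),mm.sum(),hr[mm][:,2].max(), hr[mm].min(0),hr[mm].max(0))
s=(z>148)&(z<158)&(np.arange(512)>380)[None]; q=C[s]; print('screen top',q.mean(0),q.min(0),q.max(0))
```

```text
pin top [521.21697903 230.1693899  168.84486383] 196 [514.91756372 146.22958207 155.01799423] [551.41493025 238.03498468 421.63457513]
edge yaw 10.84845603574123 [-1.91636836e-01  4.75844196e+02] 13.843188594418848
edge yaw 10.615184089300756 [-1.87419221e-01  5.45098681e+02] 11.948359658796903
foot ang 10.90297512270682 [ 0.1926235 67.1984733]
foot ang 11.766776436316762 [  0.20830579 -11.43873119]
hinge [603.47695624 148.78880194 134.81433747] 717 421.6345751316131 [551.41493025 133.8973609  112.55509926] [618.77215573 162.92880764 421.63457513]
screen top [520.1828573  -44.81263606 152.24604311] [482.1217844  -55.26955573 148.0012746 ] [556.26469235 -36.64001163 155.61225146]
```

Emit:
apply_moves(
  motion=[
    {"translation": [1.4,-2.3,0],"turn": 0,"fingers": 0},
    {"translation": [1.4,-2.3,0],"turn": 0,"fingers": 0},
    {"translation": [1.4,-2.3,0],"turn": 0,"fingers": 0},
    {"translation": [1.4,-2.3,0.8],"turn": 0,"fingers": 0},
    {"translation": [1.4,-2.3,1.6],"turn": 0,"fingers": 0},
    {"translation": [1.4,-2.3,2.4],"turn": 0,"fingers": 0},
    {"translation": [1.4,-2.3,2.4],"turn": 0,"fingers": 0},
  ],
)

```text
time: 2.62
position: [518.3, 229.2, 139.4]
orientation: [179.9, 0.5, 9.9]
force: [0.6, -0.8, -1.1]
grip_width: 46.6
grasp_force: 0.0
```

Emit:
apply_moves(
  motion=[
    {"translation": [0,0,0],"turn": 0,"fingers": -1},
    {"translation": [0,0,0],"turn": 0,"fingers": -1},
    {"translation": [0,0,0],"turn": 0,"fingers": -1},
    {"translation": [0,0,0],"turn": 0,"fingers": -1},
    {"translation": [0,0,0],"turn": 0,"fingers": -1},
    {"translation": [0,0,0],"turn": 0,"fingers": -1},
    {"translation": [0,0,0],"turn": 0,"fingers": -1},
    {"translation": [0,0,0],"turn": 0,"fingers": -1},
  ],
  grip_force=10,
)

```text
time: 3.28
position: [520.5, 231.8, 146.5]
orientation: [-179.9, -0.1, 10.0]
force: [-4.5, 3.6, 6.8]
grip_width: 12.8
grasp_force: 10.0
```

Run:
```python
from h import *
s=arm.sense();print(s['position'],s['orientation'],s['force'],s['grip_width'],s['grasp_force']);snap('wrist','w3')
```

```text
[520.48065669 231.81476146 146.49603578] [-1.79935421e+02 -5.97488855e-02  1.00275195e+01] [-4.53427042  3.57613098  6.80648757] 12.847234299462349 10.00037133693695
```

View pics/w3.png

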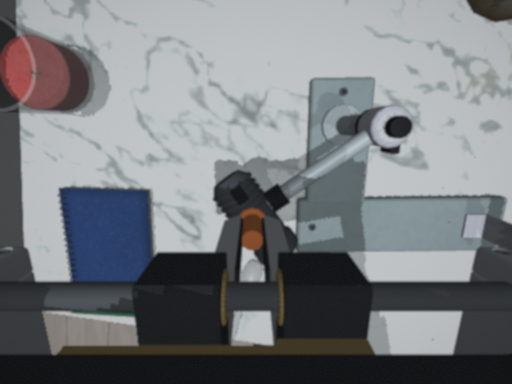

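The fingers hold the orange pin at (252,228). Next I'll compute the arc rows.

Run:
```python
import numpy as np
a=np.radians(10); tx=np.array([np.cos(a),np.sin(a)]);ty=np.array([np.sin(a),-np.cos(a)])
p=lambda f:119*np.array([np.cos(np.radians(f)),np.sin(np.radians(f))])
for f in [137,141,146,151,156,161,166,171,176,181,185,188,190,191,192,193]:
    q=p(f)-p(135); print(f,(q@tx/40).round(2),(q@ty/40).round(2))
```

```text
137 -0.08 0.06
141 -0.25 0.19
146 -0.43 0.37
151 -0.61 0.56
156 -0.76 0.77
161 -0.9 0.99
166 -1.01 1.23
171 -1.11 1.47
176 -1.18 1.72
181 -1.23 1.97
185 -1.26 2.18
188 -1.27 2.33
190 -1.27 2.44
191 -1.27 2.49
192 -1.27 2.54
193 -1.26 2.59
```

Emit:
apply_moves(
  motion=[
    {"translation": [-0.08,0.06,0],"turn": 0,"fingers": -1},
    {"translation": [-0.25,0.19,0],"turn": 0,"fingers": -1},
    {"translation": [-0.43,0.37,0],"turn": 0,"fingers": -1},
    {"translation": [-0.61,0.56,0],"turn": 0,"fingers": -1},
    {"translation": [-0.76,0.77,0],"turn": 0,"fingers": -1},
    {"translation": [-0.9,0.99,0],"turn": 0,"fingers": -1},
    {"translation": [-1.01,1.23,0],"turn": 0,"fingers": -1},
    {"translation": [-1.11,1.47,0],"turn": 0,"fingers": -1},
    {"translation": [-1.18,1.72,0],"turn": 0,"fingers": -1},
    {"translation": [-1.23,1.97,0],"turn": 0,"fingers": -1},
    {"translation": [-1.26,2.18,0],"turn": 0,"fingers": -1},
    {"translation": [-1.27,2.33,0],"turn": 0,"fingers": -1},
  ],
)

```text
time: 4.33
position: [487.0, 129.9, 146.2]
orientation: [-180.0, -0.1, 10.0]
force: [-0.2, 1.6, 4.4]
grip_width: 13.1
grasp_force: 10.0
```

Emit:
apply_moves(
  motion=[
    {"translation": [0,0.05,0],"turn": 0,"fingers": -1},
    {"translation": [0,0.11,0],"turn": 0,"fingers": -1},
    {"translation": [0,0.16,0],"turn": 0,"fingers": -1},
    {"translation": [0,0.21,0],"turn": 0,"fingers": -1},
    {"translation": [0,0.21,0],"turn": 0,"fingers": -1},
    {"translation": [0,0.21,0],"turn": 0,"fingers": -1},
  ],
)

```text
time: 4.83
position: [487.9, 124.3, 146.1]
orientation: [-179.8, -0.1, 10.0]
force: [-5.5, 19.9, 6.5]
grip_width: 13.6
grasp_force: 10.0
```

Emit:
apply_moves(
  motion=[
    {"translation": [0,0,0],"turn": 0,"fingers": -1},
    {"translation": [0,0,0],"turn": 0,"fingers": 0},
    {"translation": [0,0,0],"turn": 0,"fingers": 0},
    {"translation": [0,0,0],"turn": 0,"fingers": 0},
    {"translation": [0,0,0],"turn": 0,"fingers": 0},
    {"translation": [0,0,0],"turn": 0,"fingers": 0},
    {"translation": [0,0,-0.5],"turn": 0,"fingers": 0},
    {"translation": [0,0,-1.5],"turn": 0,"fingers": 0},
    {"translation": [0,0,-2.4],"turn": 0,"fingers": 0},
    {"translation": [0,0,-2.4],"turn": 0,"fingers": 0},
    {"translation": [0,0,-2.4],"turn": 0,"fingers": 0},
  ],
)

```text
time: 5.75
position: [488.7, 122.2, 242.9]
orientation: [180.0, -0.2, 10.0]
force: [0.4, 0.4, -0.5]
grip_width: 47.2
grasp_force: 0.0
```

Run:
```python
from h import *
im,d,_=snap('wrist','w4'); 
im,d,T,K=load('w4'); C=cloud(d,T,K); z=C[...,2]; hsv=cv2.cvtColor(im,cv2.COLOR_RGB2HSV)
v,u=np.mgrid[:384,:512]
m=(hsv[...,0]<20)&(hsv[...,1]>150)&(z>155)&(z<175)&(v<300)
print('pin',np.median(C[m],0),m.sum())
hr=(z>128)&(z<145)&(np.hypot(C[...,0]-603.6,C[...,1]-148.6)<25); print('hinge',C[hr].mean(0),hr.sum())
b=(z>8)&(z<20)&(C[...,1]>-30)&(C[...,1]<200)&(C[...,0]<600)
f=[]
for c in range(0,512):
    r=np.where(b[:,c])[0]
    if len(r)>15: f.append(C[r.max(),c])
f=np.array(f); k=np.polyfit(f[:,1],f[:,0],1); print('front edge',k,np.degrees(np.arctan(-k[0])),len(f))
sc=(z>148)&(z<158)&(C[...,1]<-20)&(C[...,1]>-80); q=C[sc][:,:2]; print('screen',q.mean(0),q.min(0),q.max(0),sc.sum())
w,vv=np.linalg.eigh(np.cov(q.T)); print(np.degrees(np.arctan2(*vv[::-1,1])))
```

```text
pin [489.18578902 126.4013774  168.1912139 ] 149
hinge [603.28588268 148.3441602  134.02997378] 715
front edge [2.85070839e-02 4.79691178e+02] -1.6328933619811232 126
screen [520.61177043 -44.75998607] [482.08954785 -55.58931096] [556.05691422 -36.03046223] 647
-169.19125072976942
```

View pics/w4.png

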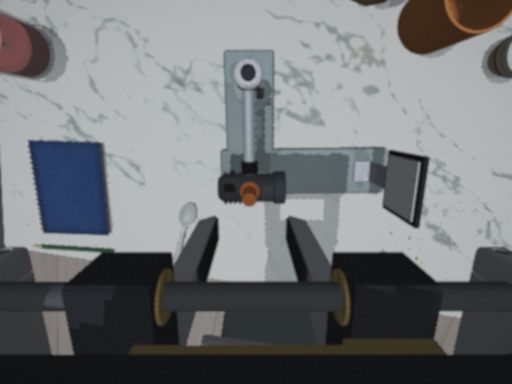

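The lamp is fully in: the measured arm direction is 10.9° and the stand yaw 10.8°. In the picture the arm runs straight down from (248,72) to the pin at (250,190), and the beam faces the screen at (405,186). Next is the rack.

Emit:
apply_moves(
  motion=[
    {"translation": [-2.07,11.77,0],"turn": -1.78,"fingers": 0.28},
    {"translation": [-2.07,11.77,0],"turn": -1.78,"fingers": 0.28},
    {"translation": [-2.07,11.77,0],"turn": -1.78,"fingers": 0.28},
    {"translation": [-2.07,11.77,0],"turn": -1.78,"fingers": 0.28},
    {"translation": [-2.07,11.77,0],"turn": -1.78,"fingers": 0.28},
    {"translation": [-2.07,11.77,0],"turn": -1.78,"fingers": 0.28},
    {"translation": [-2.07,11.77,0],"turn": -1.78,"fingers": 0.28},
    {"translation": [-2.07,11.77,0],"turn": -1.78,"fingers": 0.28},
    {"translation": [-2.07,11.77,0],"turn": -1.78,"fingers": 0.28},
    {"translation": [-2.07,11.77,0],"turn": -1.78,"fingers": 0.28},
    {"translation": [-2.07,11.77,0],"turn": -1.78,"fingers": 0.28},
    {"translation": [-2.07,11.77,0],"turn": -1.78,"fingers": 0.28},
  ],
)

```text
time: 6.8
position: [487.0, -359.2, 239.0]
orientation: [-179.9, 0.1, 20.6]
force: [-0.1, 1.1, 0.8]
grip_width: 60.0
grasp_force: 0.0
```

Emit:
apply_moves(
  motion=[
    {"translation": [0,0,0.6],"turn": 0,"fingers": 0.28},
    {"translation": [0,0,1.2],"turn": 0,"fingers": 0.28},
    {"translation": [0,0,1.8],"turn": 0,"fingers": 0.28},
    {"translation": [0,0,1.8],"turn": 0,"fingers": 0.28},
    {"translation": [0,0,1.8],"turn": 0,"fingers": 0.28},
  ],
)

```text
time: 7.22
position: [487.7, -355.3, 167.8]
orientation: [-179.8, 0.1, 20.7]
force: [-0.1, -0.4, 1.1]
grip_width: 60.2
grasp_force: 0.0
```

Run:
```python
from h import *
s=arm.sense();print(s['position'],s['orientation'],s['grip_width'])
im,d,_=snap('wrist','w5'); im,d,T,K=load('w5'); C=cloud(d,T,K); z=C[...,2]; hsv=cv2.cvtColor(im,cv2.COLOR_RGB2HSV); h=hsv[...,0]
# cap tops: points above 74mm near the predicted cells
for n,x,y in(('amber',489,-356),('red',437.5,-375),('green',541,-336)):
    m=(z>76)&(z<88)&(np.hypot(C[...,0]-x,C[...,1]-y)<22)
    q=C[m]
    if len(q)<20: print(n,len(q)); continue
    r=cv2.minAreaRect(q[:,:2].astype('float32')); print(n,len(q),r,np.median(q[:,2]),np.median(im[m],0))
m=(z>20)&(z<32)&(abs(C[...,0]-489)<110)&(abs(C[...,1]+356)<60); print('rack',cv2.minAreaRect(C[m][:,:2].astype('float32')))
```

```text
[ 487.71008833 -355.30797125  167.8435186 ] [-1.79811170e+02  1.13358621e-01  2.06847170e+01] 60.23464697823885
amber 499 ((489.18408203125, -355.8851318359375), (22.811525344848633, 21.46120834350586), 21.270811080932617) 80.87189395066281 [140.  92.  48.]
red 447 ((436.9891662597656, -375.74005126953125), (23.705936431884766, 22.259136199951172), 20.269460678100586) 80.88454879937689 [93. 30. 36.]
green 570 ((541.059326171875, -336.17578125), (21.830551147460938, 22.317514419555664), 20.741966247558594) 80.94214548372469 [ 65. 125.  68.]
rack ((489.4453125, -355.66876220703125), (185.77281188964844, 62.405033111572266), 20.47456169128418)
```

View pics/w5.png

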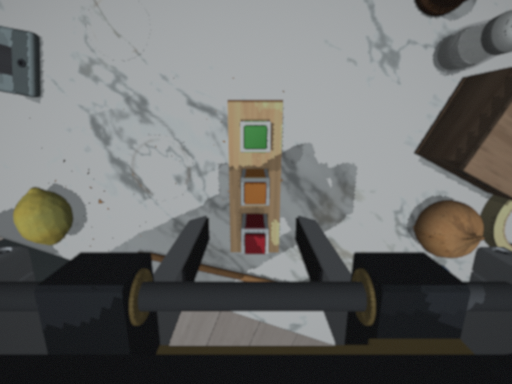

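The amber cap at (256,192) sits centred between the fingers, and the measured centre is within about 1.5 mm of the TCP. I'll descend, slowing at the end, and grip.

Emit:
apply_moves(
  motion=[
    {"translation": [0.03,0.025,0.3],"turn": 0,"fingers": 0.28},
    {"translation": [0.03,0.025,0.8],"turn": 0,"fingers": 0.28},
    {"translation": [0.03,0.025,1.3],"turn": 0,"fingers": 0.28},
    {"translation": [0.03,0.025,1.8],"turn": 0,"fingers": 0.28},
    {"translation": [0.03,0.025,2.3],"turn": 0,"fingers": 0.28},
    {"translation": [0.03,0.025,2.7],"turn": 0,"fingers": 0.28},
    {"translation": [0.03,0.025,3.0],"turn": 0,"fingers": 0.28},
    {"translation": [0.03,0.025,3.2],"turn": 0,"fingers": 0.28},
    {"translation": [0.03,0.025,3.3],"turn": 0,"fingers": 0.28},
    {"translation": [0.03,0.025,3.37],"turn": 0,"fingers": 0.28},
    {"translation": [0.03,0.025,3.37],"turn": 0,"fingers": 0.28},
    {"translation": [0.03,0.025,3.37],"turn": 0,"fingers": 0.28},
  ],
)

```text
time: 8.27
position: [490.2, -356.5, 35.4]
orientation: [179.9, -0.0, 20.7]
force: [-0.8, 0.2, -0.6]
grip_width: 60.0
grasp_force: 0.0
```

Emit:
apply_moves(
  motion=[
    {"translation": [0,0,0],"turn": 0,"fingers": -0.1},
    {"translation": [0,0,0],"turn": 0,"fingers": -0.2},
    {"translation": [0,0,0],"turn": 0,"fingers": -0.3},
    {"translation": [0,0,0],"turn": 0,"fingers": -0.5},
    {"translation": [0,0,0],"turn": 0,"fingers": -0.6},
    {"translation": [0,0,0],"turn": 0,"fingers": -0.6},
    {"translation": [0,0,0],"turn": 0,"fingers": -0.6},
    {"translation": [0,0,0],"turn": 0,"fingers": -0.6},
  ],
  grip_force=15,
)

```text
time: 8.93
position: [489.9, -356.3, 34.8]
orientation: [180.0, -0.0, 20.7]
force: [0.3, -0.1, 1.8]
grip_width: 29.7
grasp_force: 15.0
```

Emit:
apply_moves(
  motion=[
    {"translation": [0,0,-0.1],"turn": 0,"fingers": -0.6},
    {"translation": [0,0,-0.3],"turn": 0,"fingers": -0.6},
    {"translation": [0,0,-0.5],"turn": 0,"fingers": -0.6},
    {"translation": [0,0,-0.8],"turn": 0,"fingers": -0.6},
    {"translation": [0,0,-1.2],"turn": 0,"fingers": -0.6},
    {"translation": [0,0,-1.7],"turn": 0,"fingers": -0.6},
    {"translation": [0,0,-2.3],"turn": 0,"fingers": -0.6},
    {"translation": [0,0,-3.0],"turn": 0,"fingers": -0.6},
    {"translation": [0,0,-3.8],"turn": 0,"fingers": -0.6},
    {"translation": [0,0,-4.5],"turn": 0,"fingers": -0.6},
    {"translation": [0,0,-4.9],"turn": 0,"fingers": -0.6},
    {"translation": [0,0,-5.1],"turn": 0,"fingers": -0.6},
  ],
)

```text
time: 9.93
position: [490.2, -356.3, 242.5]
orientation: [179.8, -0.1, 20.7]
force: [-0.3, 0.6, -1.4]
grip_width: 29.9
grasp_force: 15.0
```

Emit:
apply_moves(
  motion=[
    {"translation": [0.15,-0.35,0],"turn": -0.2,"fingers": -0.6},
    {"translation": [0.45,-1.0,0],"turn": -0.8,"fingers": -0.6},
    {"translation": [0.8,-1.8,0],"turn": -1.4,"fingers": -0.6},
    {"translation": [1.15,-2.7,0],"turn": -2.0,"fingers": -0.6},
    {"translation": [1.55,-3.6,0],"turn": -2.6,"fingers": -0.6},
    {"translation": [1.95,-4.5,0],"turn": -3.2,"fingers": -0.6},
    {"translation": [2.3,-5.4,0],"turn": -3.8,"fingers": -0.6},
    {"translation": [2.7,-6.3,0],"turn": -4.4,"fingers": -0.6},
    {"translation": [3.05,-7.1,0],"turn": -5.0,"fingers": -0.6},
    {"translation": [3.4,-7.9,0],"turn": -5.6,"fingers": -0.6},
    {"translation": [3.6,-8.45,0],"turn": -6.2,"fingers": -0.6},
    {"translation": [3.72,-8.72,0],"turn": -6.6,"fingers": -0.6},
  ],
)

```text
time: 10.93
position: [505.2, 25.3, 238.5]
orientation: [-179.9, 0.0, 60.6]
force: [-0.0, -0.2, -0.8]
grip_width: 29.7
grasp_force: 15.0
```

Emit:
apply_moves(
  motion=[
    {"translation": [0,0,0],"turn": -0.6,"fingers": -0.6},
    {"translation": [0,0,0],"turn": -1.3,"fingers": -0.6},
    {"translation": [0,0,0],"turn": -2.1,"fingers": -0.6},
    {"translation": [0,0,0],"turn": -2.9,"fingers": -0.6},
    {"translation": [0,0,0],"turn": -3.7,"fingers": -0.6},
    {"translation": [0,0,0],"turn": -4.5,"fingers": -0.6},
    {"translation": [0,0,0],"turn": -5.3,"fingers": -0.6},
    {"translation": [0,0,0],"turn": -6.0,"fingers": -0.6},
    {"translation": [0,0,0],"turn": -6.5,"fingers": -0.6},
    {"translation": [0,0,0],"turn": -6.75,"fingers": -0.6},
    {"translation": [0,0,0],"turn": -6.75,"fingers": -0.6},
    {"translation": [0,0,0],"turn": -6.75,"fingers": -0.6},
  ],
)

```text
time: 11.93
position: [505.7, 22.2, 238.5]
orientation: [-180.0, -0.0, 100.7]
force: [-0.0, 0.1, -2.2]
grip_width: 30.1
grasp_force: 15.0
```

Run:
```python
from h import *
s=arm.sense();print(s['position'],s['orientation'],s['grip_width'],s['force'])
im,d,_=snap('wrist','w6'); im,d,T,K=load('w6'); C=cloud(d,T,K); z=C[...,2]; hsv=cv2.cvtColor(im,cv2.COLOR_RGB2HSV)
p=s['position']; m=(np.hypot(C[...,0]-p[0],C[...,1]-p[1])<30)&(hsv[...,1]>90)&(z>200)&(z<320)
print('held amber pts',m.sum(),C[m].mean(0),C[m].max(0))
m=(hsv[...,0]<20)&(hsv[...,1]>150)&(z>155)&(z<175); print('pin',np.median(C[m],0),m.sum())
```

```text
[505.67653558  22.21923479 238.46677611] [-1.79964059e+02 -9.39889012e-03  1.00699496e+02] 30.06685383758008 [-0.02156874  0.0783645  -2.1619614 ]
held amber pts 2521 [503.48931845  30.0327492  272.12188351] [516.72229977  40.52297288 286.66370264]
pin [486.69776995 120.79332672 168.13725   ] 78
```

View pics/w6.png

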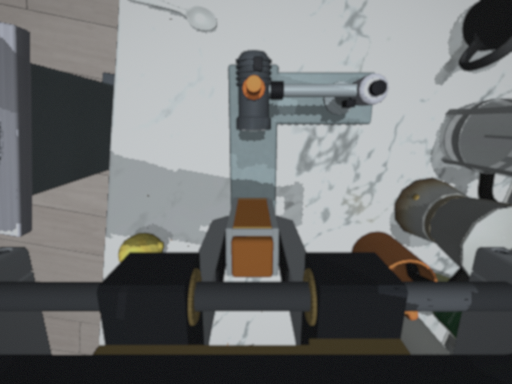

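The picture shows the cell held at (252,250), above the rail and lined up with the lamp at (254,90). I'll make one lateral check against the rail edges and lamp head in this view.

Run:
```python
from h import *
im,d,T,K=load('w6'); C=cloud(d,T,K); z=C[...,2]
a=np.radians(10.8); X=np.array([np.cos(a),np.sin(a)]);Y=np.array([-np.sin(a),np.cos(a)]); p=np.array([505.68,22.22])
S=np.stack([(C[...,:2]-p)@X,(C[...,:2]-p)@Y],-1)
L=[];R_=[]
for r in range(136,194):
    c=np.where((z[r]>8)&(z[r]<20)&(np.arange(512)>215)&(np.arange(512)<290))[0]
    if len(c)>30: L.append(S[r,c.min()]);R_.append(S[r,c.max()])
L,R_=np.array(L),np.array(R_); 
for q in(L,R_): print(np.median(q[:,0]),np.polyfit(q[:,1],q[:,0],1))
m=(z>131)&(z<135.5)&(abs(S[...,0])<25)&(S[...,1]>55)&(S[...,1]<160); print('lamp ridge',S[m].mean(0),S[m].min(0),S[m].max(0),m.sum())
v,u=np.mgrid[:384,:512]
m=(z>105)&(z<140)&(v>50)&(v<132)&(u>225)&(u<285); q=S[m]
for y0 in range(50,150,10):
    k=q[(q[:,1]>y0)&(q[:,1]<y0+10),0]; 
    if len(k)>20: print(y0,k.min().round(1),k.max().round(1))
```

```text
-34.175071566288516 [-4.09476213e-03 -3.41029932e+01]
34.213969171808564 [1.74541791e-03 3.41400811e+01]
lamp ridge [4.91046333e-02 9.64650400e+01] [-11.75972771  65.14329885] [ 12.71746296 137.30628212] 857
60 -17.5 18.8
70 -17.4 18.6
80 -15.2 16.5
90 -15.1 32.6
100 -17.2 32.6
110 -17.1 32.5
120 -17.7 18.2
130 -17.6 18.9
```

The cell is centred on the beam (rail and lamp offset about 0 mm). I'll lower it.

Emit:
apply_moves(
  motion=[
    {"translation": [0,0,0.15],"turn": 0,"fingers": -0.6},
    {"translation": [0,0,0.45],"turn": 0,"fingers": -0.6},
    {"translation": [0,0,0.85],"turn": 0,"fingers": -0.6},
    {"translation": [0,0,1.25],"turn": 0,"fingers": -0.6},
    {"translation": [0,0,1.65],"turn": 0,"fingers": -0.6},
    {"translation": [0,0,2.05],"turn": 0,"fingers": -0.6},
    {"translation": [0,0,2.4],"turn": 0,"fingers": -0.6},
    {"translation": [0,0,2.7],"turn": 0,"fingers": -0.6},
    {"translation": [0,0,2.95],"turn": 0,"fingers": -0.6},
    {"translation": [0,0,3.1],"turn": 0,"fingers": -0.6},
    {"translation": [0,0,3.2],"turn": 0,"fingers": -0.6},
    {"translation": [0,0,3.22],"turn": 0,"fingers": -0.6},
  ],
)

```text
time: 12.98
position: [505.7, 22.6, 109.4]
orientation: [-180.0, -0.0, 100.8]
force: [-0.1, 0.6, -1.6]
grip_width: 30.0
grasp_force: 15.0
```

Emit:
apply_moves(
  motion=[
    {"translation": [0,0,0],"turn": 0,"fingers": -0.6},
    {"translation": [0,0,0],"turn": 0,"fingers": -0.6},
    {"translation": [0,0,0],"turn": 0,"fingers": -0.6},
    {"translation": [0,0,0],"turn": 0,"fingers": -0.6},
    {"translation": [0,0,0],"turn": 0,"fingers": -0.6},
    {"translation": [0,0,0],"turn": 0,"fingers": -0.6},
    {"translation": [0,0,0],"turn": 0,"fingers": -0.6},
    {"translation": [0,0,0],"turn": 0,"fingers": -0.6},
  ],
)

```text
time: 13.65
position: [505.8, 22.6, 109.9]
orientation: [180.0, 0.0, 100.8]
force: [0.6, -0.7, -0.9]
grip_width: 29.7
grasp_force: 15.0
```

Run:
```python
from h import *
s=arm.sense();print(s['position'],s['orientation'],s['grip_width'],s['force'],s['dq'].round(2))
snap('wrist','w7'); im,d,T,K=load('w7'); C=cloud(d,T,K); z=C[...,2]; p=s['position']
a=np.radians(10.8); X=np.array([np.cos(a),np.sin(a)]);Y=np.array([-np.sin(a),np.cos(a)])
S=np.stack([(C[...,:2]-p[:2])@X,(C[...,:2]-p[:2])@Y],-1)
hsv=cv2.cvtColor(im,cv2.COLOR_RGB2HSV)
m=(abs(S[...,0])<20)&(abs(S[...,1])<25)&(z>140)&(z<170)&(hsv[...,1]>90)&(hsv[...,0]<25); print('cap',S[m].mean(0),np.percentile(z[m],[50,90]),m.sum())
m=(z>131)&(z<135.5)&(abs(S[...,0])<25)&(S[...,1]>55)&(S[...,1]<160); print('ridge',S[m].mean(0),m.sum())
```

```text
[505.847169    22.61885554 109.88808329] [1.79996967e+02 7.13058978e-04 1.00786914e+02] 29.710750755246362 [ 0.58847814 -0.7423802  -0.85371244] [-0.12 -0.02  0.07  0.09  0.01  0.08]
cap [-0.75320356  4.12801986] [155.86659251 156.71780303] 1820
ridge [-0.15415826 92.67205834] 2505
```

View pics/w7.png

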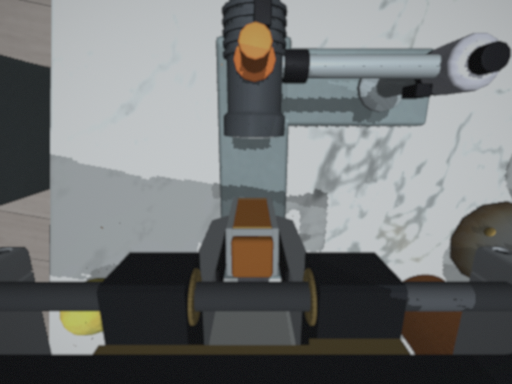

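The cell sits upright between lamp (254,90) and screen. It is centred sideways to within 1 mm, its top is at about 155 mm (expected), and nothing is in contact. I'm handing in.

```bash
python3 -c "
from bench import arm
print(arm.job_done())"
```

```text
the job is handed in; nothing more can be done
None
```

The lamp arm is fully in against its stop, and the amber cell was handed in held upright and still in the beam, within about 1 mm of the beam line. The hand-in call returned no pass or fail verdict.

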